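# Strip both sides of a grooming brush on the bench bracket

## Robot

A 6-joint arm with a two-finger parallel gripper is mounted at the origin on the work surface. World frame = base frame: x ahead of the robot, y to its left, z up, the work surface at z = 0. Lengths are in m, angles in rad, forces in N, time in s.
With the tool pointing down it reaches from about 0.275 to 0.825 m from the base axis. Payload 5.2 kg.
Tool frame: the origin (TCP) lies between the finger pads; the fingertips stand robot.tip_extent ahead of it and the grasp point (between the pads) lies 5 mm behind it (robot.tip_extent is the distance from the TCP to the fingertips, in m); y points along the fingers, z is the direction in which the jaws open and shut, and the axes are right-handed (so a half turn about y gives the same grasp; the last joint's range is limited). The gripper opens to 93 mm and grips with 3 to 60 N. Pads are 15 mm wide; open, the fingers measure 128 mm over their backs; the gripper's body (75 mm by 188 mm) begins 65 mm behind the grasp point.
Start: joints at [1.105, 0.259, 1.535, -0, 1.348, -0.203], TCP at [0.143, 0.531, 0.233] pointing down, gripper open.
Joint ranges: [-3.14, 3.14], [-0.91, 2.08], [0.19, 2.58], [-1.22, 4.36], [0.22, 2.71], [-3.12, 3.12]. Speed limits (rad/s): [2.57, 2.57, 3.14, 3.14, 3.14, 3.14].

## Interface

Orientations are given as a rotation vector (axis times angle).
In Python, from plant import robot gives the robot as it stands. The module is installed in compiled form; this text tells all that it offers.
- The arm moves only by the shell command python3 -m pendant 'ROWS' [FORCE]. ROWS is JSON, a list of rows, each a list of 7 numbers: the shift along the world's x, y, z in m, then the turn, a rotation vector about the world's x, y, z in rad, then the finger opening in m, from 0 to 0.093. A call has 1 to 5 rows; each row shifts and turns the commanded pose from where the row before left it; what a row does not reach is not made up. A row lasts 1/12 s, in which the tool goes at most 41.7 mm and 7.16 degrees, less where a joint would pass 70% of its speed; a pose out of reach is approached as far as the arm can. A call with a gripper value outside its range is refused whole. The fingers move at their own pace and stop on an object; FORCE is the grip in N (left out, the last holds). Time passes only in rows, so rows that do not move let the fingers close. It gives the time, the measured TCP pose, the force and the opening at its end, in the units of the state.
- robot.get_obs(): the state, without advancing time (a new reading comes with each control period).
- robot.camera(name): name is "side" or "top"; returns (picture, depth): 400x640x3 uint8, red, green, blue; 400x640 float32, m along the optical axis (not along the pixel's ray), 0 where there is no reading.
- robot.camera_info(name): a dict with "K" (3x3 intrinsics, pixels), "origin" and "attitude" of the camera in the world. Camera axes: x right, y down, z forward; pixel columns grow to the right and rows downward; lengths in m; the calibration is good to about 2 mm. A picture is of the moment at which its call begins. camera_info takes no time and is no camera call.
- robot.hand_in(): hands the job in, once; it reports no verdict.
The state is a dict: "time_s": time; "joints": joint angles; "joint_velocities": joint speeds; "joint_torque": joint torques, N m; "tcp_pos": TCP position; "tool_rot": TCP orientation; "ft_force": force on the tool from outside, world axes, zero at the start; "wrist_torque": the same for the moment, N m; "width": finger opening in m.
Only numpy, scipy, OpenCV 4.12 (cv2) and the standard library are available. Lean on these libraries where they do the work, as an engineer would, in place of code of your own. Each camera call takes 0.05 s, during which the arm holds its last target.

## Task

Clear the red two-sided grooming brush: hold it with one long side towards the wooden block and draw it past the bent steel bracket, so that the bracket's finger pushes that side's stripper slide all the way to the black nose of the brush; then turn the brush round and do the other side the same way (either side may come first). Move the slides with the bracket only, not with the gripper's fingers. Then set the brush down, without dropping it, flat and right way up in the middle of the dark wooden tray, lengthwise in it, let go, and leave everything else where it stands.

Things in the scene. Friction and masses are not known exactly. Their poses are not given: they have to be found in the camera images.
- brush_mid (a point): Centre of the loose red brush (0.2 to 0.3 kg), 36 mm above its underside. Own x: along it to its round black nose; z: up out of the handle. Its lower part is a slab 168 long (x -83 to +85), 50 wide (y -25 to +25), 28 high. On that stands an upright bar handle, 110 long (x -55 to +55), 24 thick (y), from 28 to 72 above the underside: grip it across y, from above, at its middle.
- strip_a_tab (a point): Centre of the yellow stripper tab on the brush's +y side: 12 long (x), 22 high (6 to 28 above the brush's underside), standing 16 out from the slab (y 25 to 41 in the brush's frame). It slides along the brush's x: at joint 0 its centre is at x = -45 on the brush, fully home at x = +35. The small pins on both sides are for show and touch nothing.
- strip_a (a joint): Slide of the yellow tab, m: 0 = far from the nose, 0.080 = fully home at the nose, against its stop. It stays where it is left; friction about 1.6 N plus 4 N per m/s (0.1 m/s takes 2 N).
- strip_b_tab (a point): Centre of the white stripper tab, the same thing mirrored on the -y side of the brush (y from -25 to -41).
- strip_b (a joint): Slide of the white tab: same values and friction as joint strip_a.
- block: Wooden block fixed to the bench, 45 deep, 140 long, 50 high. Origin at bench level in the middle of its working face, which looks along the block's own -x (roughly towards the robot); own y runs along the face; the wood fills x 0 to 45, y -70 to +70.
- bracket: Bent steel bracket on the block's face; origin and axes as the block's. Its finger juts from the face: x -20 to 0, y -5 to +5, 6 to 36 above the bench. With the brush held level, 2 to 8 mm above the bench, a long side of its slab parallel to the face and 20 to 36 from it (best 27), that side's tab overlaps the finger and the slab passes clear.
- finger_tip (a point): Middle of the end of the bracket's finger, 20 out from the block's face and 21 above the bench.
- tray: Dark wooden tray fixed to the bench, open above, 236 long (own x), 136 wide (own y), rim 22 high, walls 7 thick, floor 7 thick. Origin at bench level under its middle. The brush lies in it lengthwise, nose either way.
- bowl: Bystander, not to be moved: terracotta bowl, 116 across and 52 high (mm). Origin under its centre.
- tub: Bystander, not to be moved: white plastic tub with a blue lid, 113 x 143 x 77 high (mm). Origin under its centre.
- clipper: Bystander, not to be moved: steel nail clipper, 62 long, 14 high (mm). Origin under its centre.
- rake: Bystander, not to be moved: hand rake with a wooden handle and green tines, about 290 long, 80 wide, 26 high (mm). Origin under its centre.
- wash: Bystander, not to be moved: amber bottle, 60 across and 150 high (mm). Origin under its centre.
- balm: Bystander, not to be moved: green glass jar with a metal lid, 60 across and 45 high (mm). Origin under its centre.
- brush: The same brush, origin at the centre of its underside, axes as for point brush_mid.

How it is judged:
By the outcome, as a careful person would: the job done as asked, in the order asked, and still so for the second after the job is handed in, with the robot touching nothing.
It also fails if it takes over 72 s, if anything falls off the work surface, if the arm or the gripper's body presses on something with over 40 N, if the wrist force passes 120 N, or if a joint passes its speed limit or range.

## Working session

There is one attempt and no reset: what is moved stays moved. The work goes in short steps, Python scripts to look and compute and a shell command to move; the robot and the scene stay as the last step left them, time stands still between calls to the robot, and variables do not carry over. Pictures are saved under pics/ and viewed, and the job is handed in when it is done.

```bash
mkdir -p pics; cat > h.py <<'E'
import numpy as np,cv2
from plant import robot
def shot(n,tag):
    p,d=robot.camera(n); np.savez(f'{tag}.npz',p=p,d=d); cv2.imwrite(f'pics/{tag}.png',p[:,:,::-1]); return p,d
def w(n,u,v,d):
    i=robot.camera_info(n);K=np.array(i['K']);A=np.array(i['attitude']);o=np.array(i['origin'])
    if A.shape!=(3,3):
        from scipy.spatial.transform import Rotation as R
        A=R.from_rotvec(A).as_matrix() if A.size==3 else R.from_quat(A).as_matrix()
    r=np.linalg.inv(K)@np.array([u,v,1.]); return o+A@(r*d)
def wz(n,u,v,z):
    a=w(n,u,v,0.);b=w(n,u,v,1.); return a+(b-a)*(z-a[2])/(b[2]-a[2])
E
python3 - <<'E'
from h import *
for n in('top','side'):
    shot(n,n+'0'); print(robot.camera_info(n))
print(robot.get_obs(), robot.tip_extent)
E
```

```text
{'K': array([[391.55014526,   0.        , 327.53021982],
       [  0.        , 391.55014526, 203.91947518],
       [  0.        ,   0.        ,   1.        ]]), 'origin': array([0.33318147, 0.07971792, 1.09009269]), 'attitude': array([-2.07822027,  2.10775794, -0.25084907])}
{'K': array([[362.97973997,   0.        , 325.3345526 ],
       [  0.        , 362.97973997, 197.22988021],
       [  0.        ,   0.        ,   1.        ]]), 'origin': array([ 0.44063307, -0.48986078,  0.76359396]), 'attitude': array([-2.41830717,  0.32870365, -0.09780432])}
{'time_s': 0.1, 'joints': array([ 1.10519537e+00,  2.59266935e-01,  1.53597171e+00, -2.17322902e-05,
        1.34799688e+00, -2.02793525e-01]), 'joint_velocities': array([ 0.00048879, -0.00110933, -0.00256316,  0.00088641, -0.00010252,
       -0.00076538]), 'joint_torque': array([ 2.95604143e-03, -4.38199925e+01, -2.84644085e+01,  7.18440791e-02,
        3.62020754e-02, -4.90383286e-06]), 'tcp_pos': array([0.14265153, 0.53069124, 0.23190331]), 'tool_rot': array([-1.56249432,  0.20675001, -0.20593288]), 'ft_force': array([-0.13630193,  0.50532466, -0.31379575]), 'wrist_torque': array([-0.03005577, -0.02100546, -0.0137623 ]), 'width': 0.09265320555136117} 0.014
```

View pics/top0.png

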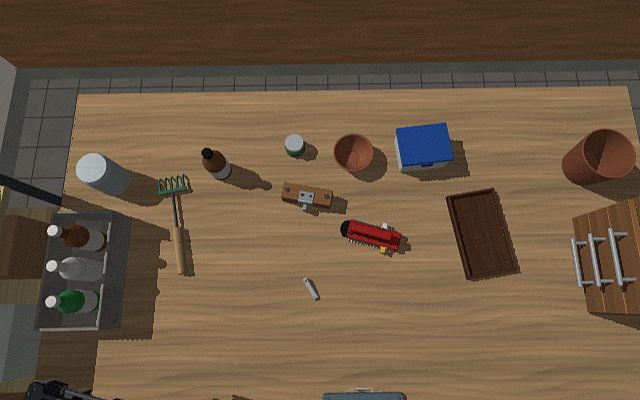

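View pics/side0.png

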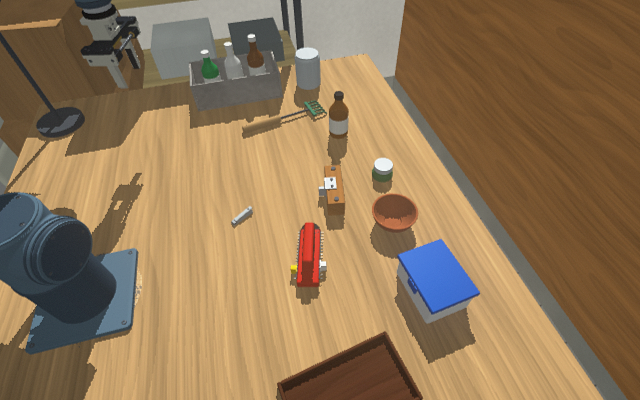

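The top view (up = +x, left = +y) shows the brush at about (373,236) with its nose left, the block at (307,195) with its finger at (306,206), and the tray at (482,234). I'll enlarge it.

```bash
python3 - <<'E'
from h import *
p=np.load('top0.npz')['p'][:,:,::-1]
def crop(u,v,a,b,s,f): cv2.imwrite(f,cv2.resize(p[v:v+b,u:u+a],None,fx=s,fy=s,interpolation=cv2.INTER_CUBIC))
crop(270,170,140,90,5.5,'pics/c1.png'); crop(435,180,95,110,5,'pics/c2.png')
E
```

```text
(no output)
```

View pics/c1.png

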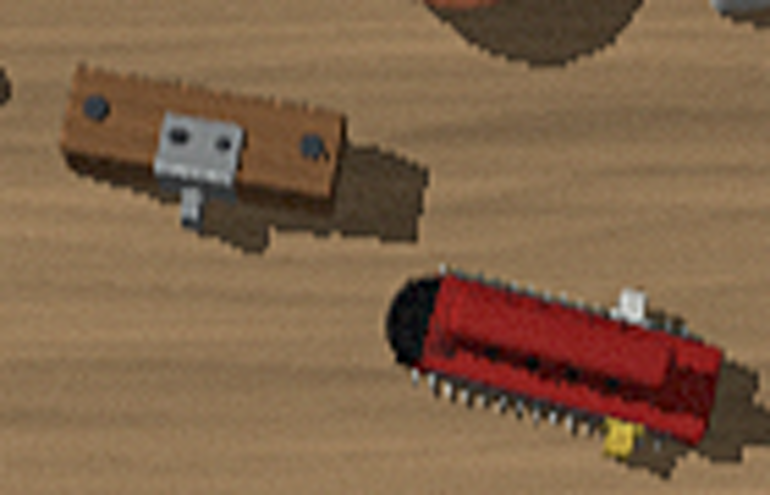

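View pics/c2.png

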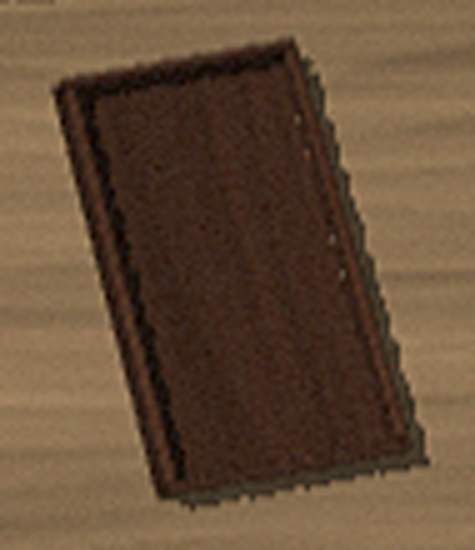

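```bash
cat >> h.py <<'E'
def cloud(n,d):
    v,u=np.mgrid[0:400,0:640]; a=w(n,0,0,0.)
    i=robot.camera_info(n);K=np.array(i['K'])
    from scipy.spatial.transform import Rotation as R
    A=R.from_rotvec(i['attitude']).as_matrix()
    r=np.stack([(u-K[0,2])/K[0,0],(v-K[1,2])/K[1,1],np.ones(u.shape)],-1)
    return a+(r*d[...,None])@A.T
def rect(P):
    (c,s,a)=cv2.minAreaRect((P[:,:2]*1000).astype(np.float32)); return np.round(c,1),np.round(s,1),round(a,2)
E
python3 - <<'E'
from h import *
z=np.load('top0.npz');C=cloud('top',z['d']);p=z['p'].astype(int)
def reg(u0,u1,v0,v1,z0,z1):
    m=np.zeros((400,640),bool);m[v0:v1,u0:u1]=1
    m&=(C[...,2]>z0)&(C[...,2]<z1)&(z['d']>0); return m
print('bench z',np.median(C[300:330,350:420,2]))
m=reg(275,340,178,215,.044,.058);print('block',m.sum(),np.median(C[m][:,2]),rect(C[m]))
m=reg(338,408,212,258,.064,.080);print('handle',m.sum(),np.median(C[m][:,2]),rect(C[m]))
m=reg(338,408,212,258,.012,.080);print('brush all',m.sum(),rect(C[m]))
m=reg(440,525,180,285,.014,.03);print('tray',m.sum(),np.median(C[m][:,2]),rect(C[m]))
c=lambda u,v,z:np.round(wz('top',270+(u+.5)/5.5-.5,170+(v+.5)/5.5-.5,z)*1000,1)
for q in [(82,68),(344,118),(333,197),(66,150)]: print('blk',c(*q,.05))
print('finger tip end top',c(182,218,.036),c(200,222,.036))
print('nose tip',c(388,322,.028),'tail',c(722,352,.028),c(695,442,.028))
print('tabs w',c(620,292,.028),c(645,294,.028),'y',c(605,452,.028),c(630,457,.028))
t=lambda u,v,z:np.round(wz('top',435+(u+.5)/5-.5,180+(v+.5)/5-.5,z)*1000,1)
for q in [(54,84),(293,38),(410,458),(160,497)]: print('tray',t(*q,.022))
for n,u,v,h in [('bowl',353,153,.05),('balm',294,146,.045),('tubcorners',396,130,.077),('tub',448,124,.077),('tub',453,163,.077),('tub',402,170,.077),('clip',305,279,.01),('clip',317,298,.01)]: print(n,np.round(wz('top',u,v,h)*1000))
E
```

```text
bench z 0.00034521419507382856
block 809 0.05050791938054511 (array([618.5, 137.9]), array([140.4,  48.4]), 79.4)
handle 372 0.07116620900785298 (array([509.4, -36. ]), array([109.4,  25.3]), 73.78)
brush all 1220 (array([512.1, -36.7]), array([168.4,  80.2]), 68.8)
tray 810 0.021745281126153038 (array([ 511.6, -342.9]), array([236.8, 137.8]), 9.32)
blk [652.5 198.3  50. ]
blk [624.4  66.6  50. ]
blk [583.8  72.7  50. ]
blk [609.9 205.8  50. ]
finger tip end top [577.4 148.7  36. ] [575.2 139.6  36. ]
nose tip [524.4  46.1  28. ] tail [ 506.8 -120.    28. ] [ 462.2 -104.1   28. ]
tabs w [538.  -70.6  28. ] [536.8 -83.1  28. ] y [457.9 -59.5  28. ] [455.2 -71.7  28. ]
tray [ 611.9 -252.7   22. ]
tray [ 636.9 -390.3   22. ]
tray [ 401.2 -426.3   22. ]
tray [ 382.4 -289.9   22. ]
bowl [735.   6.  50.]
balm [761. 173.  45.]
tubcorners [ 791. -114.   77.]
tub [ 807. -261.   77.]
tub [ 692. -264.   77.]
tub [ 673. -124.   77.]
clip [389. 144.  10.]
clip [338. 112.  10.]
```

```bash
cat > st.py <<'E'
from h import *
from scipy.spatial.transform import Rotation as R
o=robot.get_obs(); M=R.from_rotvec(o['tool_rot']).as_matrix()
print('t',round(o['time_s'],2),'tcp',np.round(o['tcp_pos']*1000,1),'jaw yaw',round(np.degrees(np.arctan2(M[1,2],M[0,2])),2),'approach',np.round(M[:,1],3),'F',np.round(o['ft_force'],1),'w',round(o['width']*1000,1),'j',np.round(o['joints'],2))
E
python3 st.py
python3 - <<'E'
from h import *
z=np.load('top0.npz');C=cloud('top',z['d']);p=z['p'].astype(int)
def reg(u0,u1,v0,v1,z0,z1):
    m=np.zeros((400,640),bool);m[v0:v1,u0:u1]=1
    m&=(C[...,2]>z0)&(C[...,2]<z1)&(z['d']>0); return m
def pca(m):
    P=C[m][:,:2]*1000;c=P.mean(0);U,S,V=np.linalg.svd(P-c);d=V[0]*np.sign(V[0][1]);t=(P-c)@d;n=(P-c)@[-d[1],d[0]]
    return np.round(c,1),round(np.degrees(np.arctan2(d[1],d[0])),2),np.round([t.min(),t.max(),n.min(),n.max()],1)
print('block',pca(reg(275,340,178,215,.044,.058)))
print('handle',pca(reg(338,408,212,258,.064,.080)))
print('slab+handle',pca(reg(338,408,212,258,.022,.080)))
print('tray',pca(reg(440,525,180,285,.014,.03)))
s=np.load('side0.npz');C=cloud('side',s['d']);z=s
print('bench side',np.median(C[230:260,230:280,2]))
print('sblock',pca(reg(315,350,160,218,.044,.058)))
print('shandle',pca(reg(285,335,215,295,.064,.080)))
E
```

```text
t 0.1 tcp [142.7 530.7 231.9] jaw yaw 74.94 approach [-0.001 -0.001 -1.   ] F [-0.1  0.5 -0.3] w 92.7 j [ 1.11  0.26  1.54 -0.    1.35 -0.2 ]
block (array([618.6, 137. ]), np.float64(78.86), array([-69.3,  71. , -24.2,  24.4]))
handle (array([508.4, -35.1]), np.float64(74.17), array([-55.3,  54.1, -13.9,  11.7]))
slab+handle (array([505.2, -37.2]), np.float64(73.9), array([-80.5,  87.3, -43.9,  37.2]))
tray (array([ 508.8, -343.5]), np.float64(9.35), array([-115.6,  121.3,  -68.8,   69.1]))
bench side -0.0010497742513293495
sblock (array([620.2, 132.6]), np.float64(78.48), array([-64.8,  75.8, -23.1,  24.8]))
shandle (array([509.8, -39.2]), np.float64(73.85), array([-50.4,  58. , -12.3,  12.6]))
```

```bash
python3 -m pendant '[[0.0183,-0.0283,0,0,0,-0.0793,0.093],[0.0183,-0.0283,0,0,0,-0.0793,0.093],[0.0183,-0.0283,0,0,0,-0.0793,0.093],[0.0183,-0.0283,0,0,0,-0.0793,0.093],[0.0183,-0.0283,0,0,0,-0.0793,0.093]]' 40
python3 -m pendant '[[0.0183,-0.0283,0,0,0,-0.0793,0.093],[0.0183,-0.0283,0,0,0,-0.0793,0.093],[0.0183,-0.0283,0,0,0,-0.0793,0.093],[0.0183,-0.0283,0,0,0,-0.0793,0.093],[0.0183,-0.0283,0,0,0,-0.0793,0.093]]'
python3 -m pendant '[[0.0183,-0.0283,0,0,0,-0.0793,0.093],[0.0183,-0.0283,0,0,0,-0.0793,0.093],[0.0183,-0.0283,0,0,0,-0.0793,0.093],[0.0183,-0.0283,0,0,0,-0.0793,0.093],[0.0183,-0.0283,0,0,0,-0.0793,0.093]]'
python3 -m pendant '[[0.0183,-0.0283,0,0,0,-0.0793,0.093],[0.0183,-0.0283,0,0,0,-0.0793,0.093],[0.0183,-0.0283,0,0,0,-0.0793,0.093],[0.0183,-0.0283,0,0,0,-0.0793,0.093],[0.0183,-0.0283,0,0,0,-0.0793,0.093]]'
python3 -m pendant '[[0,0,0,0,0,0,0.093],[0,0,0,0,0,0,0.093]]'
python3 st.py
```

```text
time_s: 0.52
tcp_pos: [0.2346, 0.3881, 0.2322]
tool_rot: [-1.509, 0.519, -0.518]
ft_force: [0.4, -1.5, 0.1]
width: 0.093
time_s: 0.93
tcp_pos: [0.3261, 0.2466, 0.2325]
tool_rot: [-1.409, 0.825, -0.825]
ft_force: [0.7, 0.6, -0.4]
width: 0.0931
time_s: 1.35
tcp_pos: [0.4177, 0.1051, 0.2325]
tool_rot: [-1.261, 1.125, -1.124]
ft_force: [0.4, 0.6, -0.6]
width: 0.0924
time_s: 1.77
tcp_pos: [0.5092, -0.0365, 0.2323]
tool_rot: [-1.063, 1.415, -1.414]
ft_force: [0.7, 0.5, -0.0]
width: 0.0929
time_s: 1.93
tcp_pos: [0.5091, -0.0362, 0.2318]
tool_rot: [-1.064, 1.414, -1.411]
ft_force: [-0.5, 0.0, 0.3]
width: 0.0931
t 1.93 tcp [509.1 -36.2 231.8] jaw yaw -16.05 approach [-0.002  0.001 -1.   ] F [-0.5  0.   0.3] w 93.1 j [-0.29  0.19  1.63  0.    1.33 -0.01]
```

```bash
python3 -m pendant '[[0,0,-0.03,0,0,0,0.093],[0,0,-0.03,0,0,0,0.093],[0,0,-0.03,0,0,0,0.093],[0,0,-0.03,0,0,0,0.093],[0,0,-0.03,0,0,0,0.093]]'
python3 -m pendant '[[0,0,-0.016,0,0,0,0.093],[0,0,-0.015,0,0,0,0.093],[0,0,0,0,0,0,0.093]]'
python3 -m pendant '[[0,0,0,0,0,0,0.02],[0,0,0,0,0,0,0.02],[0,0,0,0,0,0,0.02],[0,0,0,0,0,0,0.02],[0,0,0,0,0,0,0.02]]' 40
python3 -m pendant '[[0,0,0,0,0,0,0.02],[0,0,0,0,0,0,0.02],[0,0,0,0,0,0,0.02]]' 40
python3 st.py
```

```text
time_s: 2.35
tcp_pos: [0.5077, -0.0332, 0.0816]
tool_rot: [-1.066, 1.41, -1.409]
ft_force: [-0.9, 0.5, 0.0]
width: 0.0932
time_s: 2.6
tcp_pos: [0.5056, -0.0328, 0.0489]
tool_rot: [-1.07, 1.415, -1.405]
ft_force: [-0.6, 0.3, -0.4]
width: 0.0932
time_s: 3.02
tcp_pos: [0.5094, -0.035, 0.0526]
tool_rot: [-1.064, 1.409, -1.412]
ft_force: [0.3, 0.1, 0.2]
width: 0.0644
time_s: 3.27
tcp_pos: [0.5089, -0.035, 0.0518]
tool_rot: [-1.064, 1.411, -1.411]
ft_force: [1.0, 0.3, -0.5]
width: 0.0446
t 3.27 tcp [508.9 -35.   51.8] jaw yaw -15.94 approach [ 0. -0. -1.] F [ 1.   0.3 -0.5] w 44.6 j [-0.29  0.39  1.85 -0.    0.9  -0.01]
```

```bash
python3 -m pendant '[[0,0,0,0,0,0,0.015],[0,0,0,0,0,0,0.015],[0,0,0,0,0,0,0.015],[0,0,0,0,0,0,0.015],[0,0,0,0,0,0,0.015]]' 45
python3 -m pendant '[[0,0,0,0,0,0,0.015],[0,0,0,0,0,0,0.015]]' 45
python3 st.py
```

```text
time_s: 3.68
tcp_pos: [0.5087, -0.0349, 0.0515]
tool_rot: [-1.065, 1.411, -1.411]
ft_force: [1.1, -0.6, -0.5]
width: 0.0236
time_s: 3.85
tcp_pos: [0.5087, -0.0348, 0.0515]
tool_rot: [-1.065, 1.411, -1.411]
ft_force: [-0.9, -0.1, -1.0]
width: 0.0236
t 3.85 tcp [508.7 -34.8  51.5] jaw yaw -15.93 approach [-0.  0. -1.] F [-0.9 -0.1 -1. ] w 23.6 j [-0.29  0.39  1.85 -0.    0.9  -0.01]
```

```bash
python3 -m pendant '[[0,0,0.01,0,0,0,0.015],[-0.005,0,0.02,0,0,0.028,0.015],[0,0.02,0,0,0,0.028,0.015],[0,0.03,0,0,0,0.028,0.015],[0,0.03,0,0,0,0,0.015]]' 45
python3 -m pendant '[[0,0.03,0,0,0,0,0.015],[0,0.03,0,0,0,0,0.015],[0,0.03,0,0,0,0,0.015],[0,0.03,0,0,0,0,0.015],[0,0.03,0,0,0,0,0.015]]'
python3 -m pendant '[[0,0.03,0,0,0,0,0.015],[0,0.012,0,0,0,0,0.015],[0,0,0,0,0,0,0.015],[0,0,0,0,0,0,0.015]]'
python3 st.py; python3 - <<'E'
from h import *
for n in('top','side'): shot(n,n+'1')
p=cv2.imread('pics/top1.png')[130:270,230:430]; cv2.imwrite('pics/c3.png',cv2.resize(p,None,fx=4,fy=4,interpolation=cv2.INTER_CUBIC))
p=cv2.imread('pics/side1.png')[80:280,200:460]; cv2.imwrite('pics/c4.png',cv2.resize(p,None,fx=3,fy=3,interpolation=cv2.INTER_CUBIC))
E
```

```text
time_s: 4.27
tcp_pos: [0.5043, 0.0453, 0.0827]
tool_rot: [-1.11, 1.35, -1.352]
ft_force: [1.0, 0.2, -2.7]
width: 0.0238
time_s: 4.68
tcp_pos: [0.5036, 0.1967, 0.0823]
tool_rot: [-1.111, 1.351, -1.351]
ft_force: [-0.7, -0.5, -2.6]
width: 0.0238
time_s: 5.02
tcp_pos: [0.5036, 0.2373, 0.0818]
tool_rot: [-1.113, 1.349, -1.35]
ft_force: [0.1, 0.0, -2.1]
width: 0.0238
t 5.02 tcp [503.6 237.3  81.8] jaw yaw -11.0 approach [-0.    -0.001 -1.   ] F [ 0.1  0.  -2.1] w 23.8 j [ 0.24  0.42  1.71 -0.    1.01  0.43]
```

View pics/c3.png

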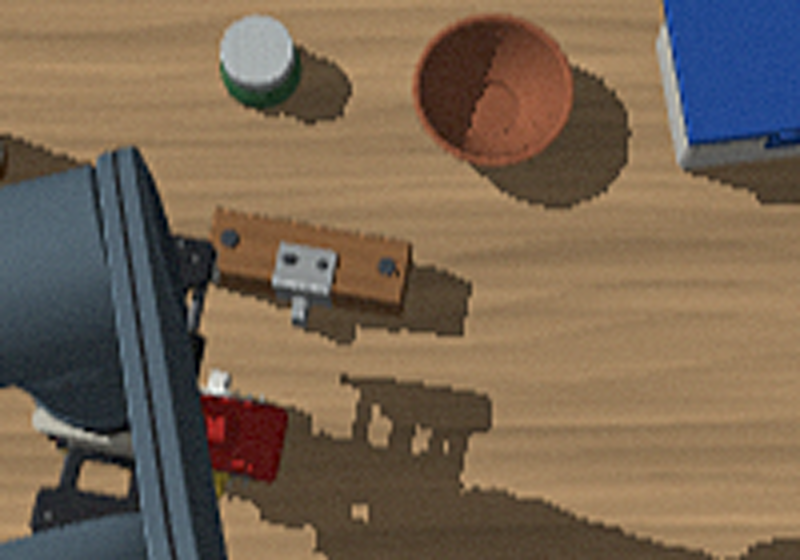

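View pics/c4.png

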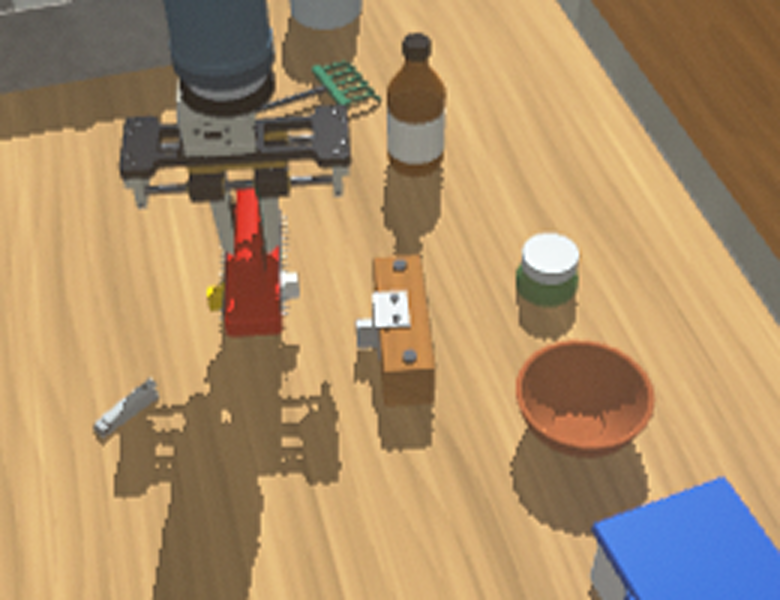

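Brush is gripped and level, with both tabs visible (white towards the block). Lowering it and moving in beside the finger.

```bash
python3 -m pendant '[[0,0,-0.015,0,0,0,0.015],[0,0,-0.01,0,0,0,0.015],[0.014,-0.003,0,0,0,0,0.015],[0.0145,-0.003,0,0,0,0,0.015],[0.0145,-0.003,0,0,0,0,0.015]]' 45
python3 -m pendant '[[0.0142,-0.0025,0,0,0,0,0.015],[0,0,0,0,0,0,0.015],[0,0,0,0,0,0,0.015]]' 
python3 st.py; python3 - <<'E'
from h import *
for n in('top','side'): shot(n,n+'2')
p=cv2.imread('pics/side2.png')[100:220,250:410]; cv2.imwrite('pics/c5.png',cv2.resize(p,None,fx=5,fy=5,interpolation=cv2.INTER_CUBIC))
p=cv2.imread('pics/top2.png')[160:240,250:370]; cv2.imwrite('pics/c6.png',cv2.resize(p,None,fx=6,fy=6,interpolation=cv2.INTER_CUBIC))
E
```

```text
time_s: 5.53
tcp_pos: [0.5469, 0.2266, 0.0559]
tool_rot: [-1.112, 1.353, -1.351]
ft_force: [0.5, -0.4, -2.9]
width: 0.0242
time_s: 5.78
tcp_pos: [0.5611, 0.2243, 0.056]
tool_rot: [-1.111, 1.353, -1.352]
ft_force: [-0.8, 0.3, -3.2]
width: 0.0236
t 5.78 tcp [561.1 224.3  56. ] jaw yaw -11.24 approach [-0.001 -0.    -1.   ] F [-0.8  0.3 -3.2] w 23.6 j [ 0.2   0.52  1.61 -0.    1.01  0.39]
```

View pics/c5.png

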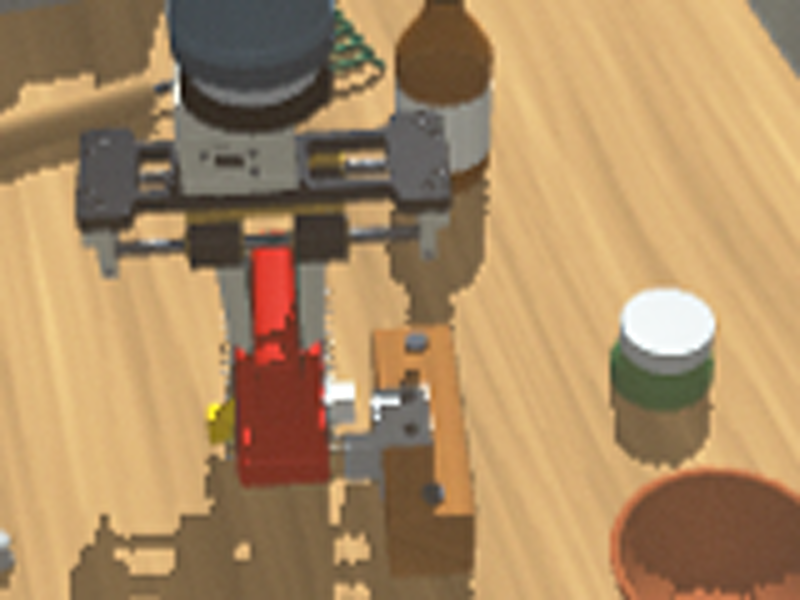

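View pics/c6.png

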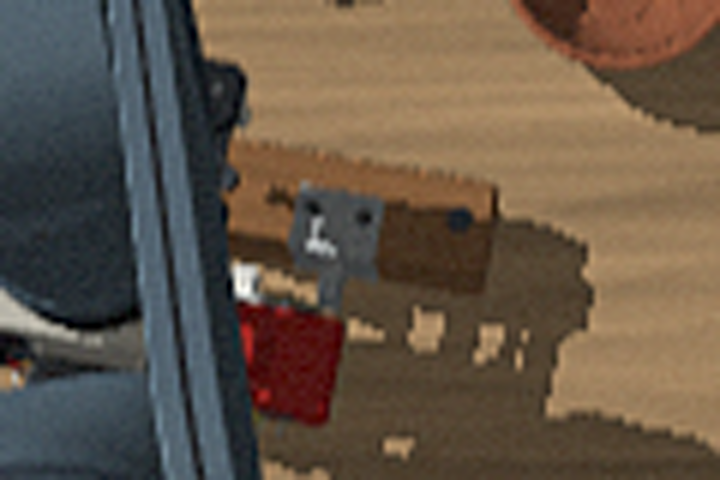

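```bash
python3 - <<'E'
from h import *
f=np.array([597.4,142.3]);bx=np.array([.9813,-.1925]);by=np.array([.1925,.9813])
for n in('top','side'):
    z=np.load(n+'2.npz');C=cloud(n,z['d']);p=z['p'].astype(int)
    Q=C[...,:2]*1000-f;X=Q@bx;Y=Q@by;Z=C[...,2]*1000
    red=(p[...,0]>80)&(p[...,0]>3*p[...,1])&(p[...,0]>3*p[...,2])
    m=red&(Z>26)&(Z<42)&(Y<15)&(Y>-30)&(abs(X)<150); print(n,m.sum(),'slab top X',np.percentile(X[m],[1,50,99]).round(1),'Ymin',np.percentile(Y[m],[1,5]).round(1),'Z',np.median(Z[m]))
    for y0 in(-10,-5,0,5,10):
        k=m&(abs(Y-y0)<3); print(y0,X[k].max().round(1) if k.any() else None)
    g=(~red)&(X>-40)&(X<-3)&(abs(Y)<12)&(Z>15)&(Z<45); print('finger',g.sum(),np.percentile(X[g],[2,50]).round(1),np.percentile(Y[g],[2,50,98]).round(1),Z[g].max().round(1))
    wt=(p.min(-1)>140)&(X>-60)&(X<0)&(Y>8)&(Y<50)&(Z>12)&(Z<42); print('tab',wt.sum(), [np.percentile(a[wt],[2,50,98]).round(1) for a in(X,Y,Z)] if wt.any() else 0)
E
```

```text
top 82 slab top X [-73.1 -55.2 -30.5] Ymin [-8.  -7.1] Z 32.977501042355975
-10 -35.7
-5 -32.3
0 -30.6
5 -30.6
10 -32.4
finger 53 [-38.3 -19.4] [-9.6 -0.3 10.5] 39.1
tab 20 [array([-25.1, -17.9, -10.5]), array([32.7, 38.3, 42.6]), array([27.5, 33.3, 35.4])]
side 3 slab top X [-69.3 -69.3 -69.1] Ymin [7.8 8.2] Z 32.203951592655876
-10 None
-5 None
0 None
5 -69.3
10 -69.3
finger 87 [-39.7 -27.4] [-9.9 -2.9  9.6] 37.7
tab 21 [array([-24.6, -18.5, -10.3]), array([33.9, 40.5, 46.3]), array([19.3, 31.5, 33.7])]
```

Slab edge ~27 mm from the face and tab −27…−11 overlapping the finger, as required. Drawing it past.

```bash
python3 -m pendant '[[-0.0019,-0.0098,0,0,0,0,0.015],[-0.0019,-0.0098,0,0,0,0,0.015],[-0.0019,-0.0098,0,0,0,0,0.015],[-0.0019,-0.0098,0,0,0,0,0.015],[-0.0019,-0.0098,0,0,0,0,0.015]]' 45
python3 -m pendant '[[-0.0019,-0.0098,0,0,0,0,0.015],[-0.0019,-0.0098,0,0,0,0,0.015],[-0.0019,-0.0098,0,0,0,0,0.015],[-0.0019,-0.0098,0,0,0,0,0.015]]' 
python3 st.py; python3 - <<'E'
from h import *
for n in('top','side'): shot(n,n+'3')
p=cv2.imread('pics/side3.png')[100:220,250:410]; cv2.imwrite('pics/c7.png',cv2.resize(p,None,fx=5,fy=5,interpolation=cv2.INTER_CUBIC))
E
```

```text
time_s: 6.3
tcp_pos: [0.5507, 0.1758, 0.0567]
tool_rot: [-1.111, 1.352, -1.35]
ft_force: [-0.7, 3.8, -2.4]
width: 0.0238
time_s: 6.63
tcp_pos: [0.5437, 0.1364, 0.0567]
tool_rot: [-1.111, 1.351, -1.351]
ft_force: [-0.8, 1.6, -2.5]
width: 0.0237
t 6.63 tcp [543.7 136.4  56.7] jaw yaw -11.12 approach [-0.  0. -1.] F [-0.8  1.6 -2.5] w 23.7 j [0.05 0.45 1.72 0.   0.96 0.24]
```

View pics/c7.png

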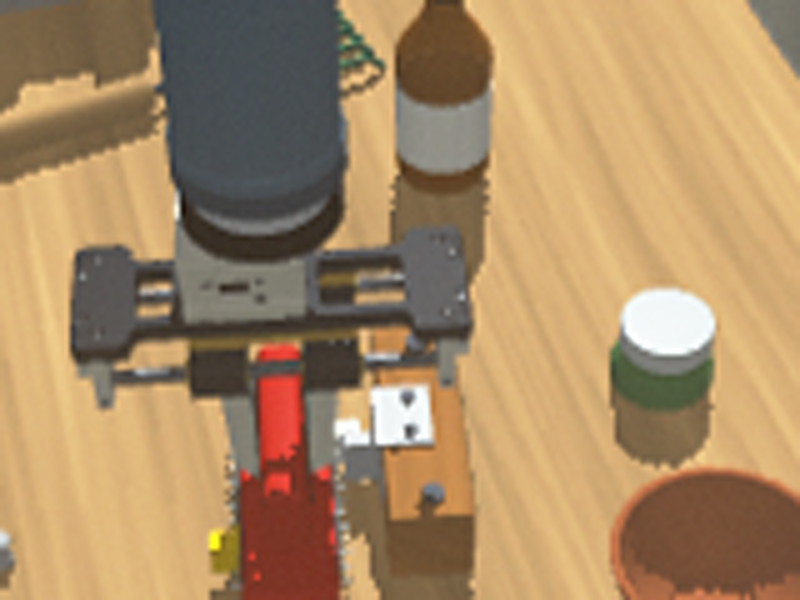

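The tab (at 350,435 in the crop) is against the finger. Creeping to the stop now and watching the force.

```bash
python3 -m pendant '[[-0.0006,-0.003,0,0,0,0,0.015],[-0.0006,-0.0029,0,0,0,0,0.015]]' 45
python3 -m pendant '[[-0.0004,-0.002,0,0,0,0,0.015]]'
python3 -m pendant '[[-0.0004,-0.002,0,0,0,0,0.015]]'
python3 -m pendant '[[-0.0002,-0.001,0,0,0,0,0.015]]'
```

```text
time_s: 6.9
tcp_pos: [0.5434, 0.1315, 0.0569]
tool_rot: [-1.11, 1.35, -1.351]
ft_force: [2.1, 0.9, -2.1]
width: 0.0239
time_s: 6.98
tcp_pos: [0.543, 0.1295, 0.0569]
tool_rot: [-1.11, 1.35, -1.351]
ft_force: [1.7, 0.7, -2.9]
width: 0.0237
time_s: 7.07
tcp_pos: [0.5428, 0.1283, 0.0568]
tool_rot: [-1.109, 1.35, -1.35]
ft_force: [3.3, 9.2, -5.5]
width: 0.0236
time_s: 7.15
tcp_pos: [0.5428, 0.1282, 0.0568]
tool_rot: [-1.107, 1.351, -1.349]
ft_force: [3.7, 10.1, -5.4]
width: 0.0237
```

```bash
python3 -m pendant '[[-0.0003,-0.0015,0,0,0,0,0.015],[0,0,0,0,0,0,0.015]]' 45
python3 st.py; python3 - <<'E'
from h import *
for n in('top','side'): shot(n,n+'4')
p=cv2.imread('pics/side4.png')[100:220,250:410]; cv2.imwrite('pics/c8.png',cv2.resize(p,None,fx=5,fy=5,interpolation=cv2.INTER_CUBIC))
p=cv2.imread('pics/top4.png')[160:270,250:390]; cv2.imwrite('pics/c9.png',cv2.resize(p,None,fx=5,fy=5,interpolation=cv2.INTER_CUBIC))
E
```

```text
time_s: 7.32
tcp_pos: [0.5427, 0.1279, 0.0567]
tool_rot: [-1.105, 1.351, -1.348]
ft_force: [4.4, 12.9, -6.0]
width: 0.0237
t 7.32 tcp [542.7 127.9  56.7] jaw yaw -11.12 approach [ 0.003  0.005 -1.   ] F [ 4.4 12.9 -6. ] w 23.7 j [0.03 0.45 1.74 0.01 0.96 0.22]
```

View pics/c8.png

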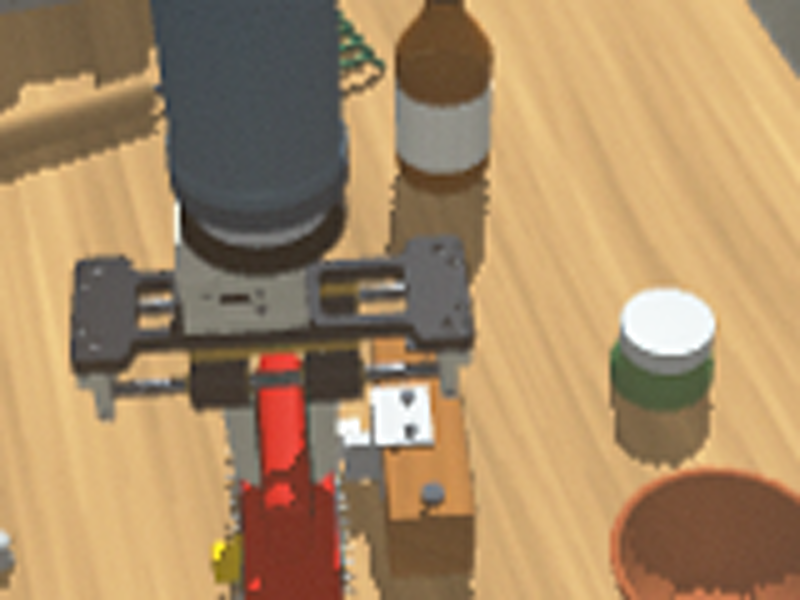

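View pics/c9.png

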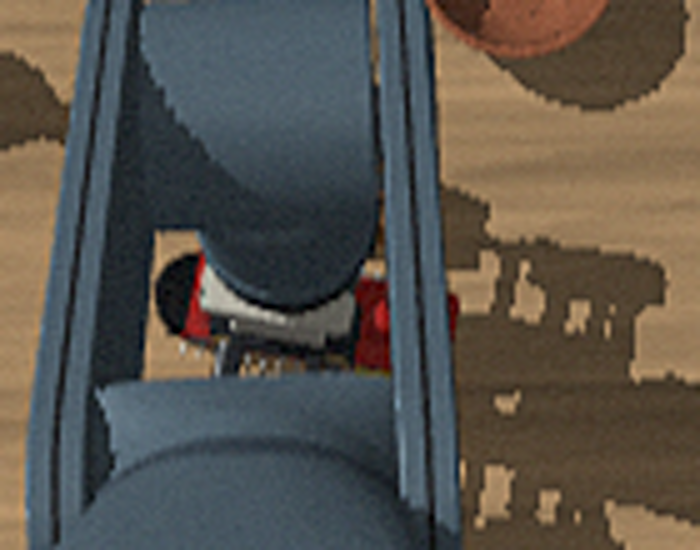

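Force rose to 13 N at the expected end position, so the white slide is at its stop. Backing off and retracting, lifting, and turning half round (+z, which keeps j6 in range).

```bash
python3 -m pendant '[[0.001,0.005,0,0,0,0,0.015],[-0.015,0.003,0,0,0,0,0.015],[-0.02,0.004,0,0,0,0,0.015],[-0.02,0.004,0.02,0,0,0,0.015],[-0.02,0.004,0.02,0,0,0,0.015]]' 45
python3 -m pendant '[[0,-0.01,0.01,0,0,0.12,0.015],[0,-0.01,0,0,0,0.12,0.015],[0,-0.01,0,0,0,0.12,0.015],[0,-0.01,0,0,0,0.12,0.015],[0,-0.01,0,0,0,0.12,0.015]]' 45
python3 -m pendant '[[0,0,0,0,0,0.12,0.015],[0,0,0,0,0,0.12,0.015],[0,0,0,0,0,0.12,0.015],[0,0,0,0,0,0.12,0.015],[0,0,0,0,0,0.12,0.015]]' 45
python3 -m pendant '[[0,0,0,0,0,0.12,0.015],[0,0,0,0,0,0.12,0.015],[0,0,0,0,0,0.12,0.015],[0,0,0,0,0,0.12,0.015],[0,0,0,0,0,0.12,0.015]]' 45
python3 -m pendant '[[0,0,0,0,0,0.12,0.015],[0,0,0,0,0,0.12,0.015],[0,0,0,0,0,0.12,0.015],[0,0,0,0,0,0.12,0.015],[0,0,0,0,0,0.12,0.015]]' 45
python3 st.py
```

```text
time_s: 7.83
tcp_pos: [0.4651, 0.1448, 0.0957]
tool_rot: [-1.116, 1.353, -1.35]
ft_force: [0.7, 0.5, -2.0]
width: 0.024
time_s: 8.25
tcp_pos: [0.4672, 0.0945, 0.1069]
tool_rot: [-1.377, 0.9, -0.9]
ft_force: [0.3, 0.2, -2.9]
width: 0.0238
time_s: 8.67
tcp_pos: [0.4672, 0.0948, 0.1066]
tool_rot: [-1.527, 0.438, -0.437]
ft_force: [-0.3, 0.4, -1.9]
width: 0.0239
time_s: 9.08
tcp_pos: [0.4672, 0.0948, 0.1067]
tool_rot: [-1.571, -0.032, 0.033]
ft_force: [-1.0, -0.2, -2.2]
width: 0.0233
time_s: 9.5
tcp_pos: [0.4672, 0.0948, 0.1066]
tool_rot: [-1.512, -0.502, 0.503]
ft_force: [-0.0, 0.0, -2.0]
width: 0.0237
t 9.5 tcp [467.2  94.8 106.6] jaw yaw 126.76 approach [-0.    -0.001 -1.   ] F [-0.  0. -2.] w 23.7 j [-0.03  0.26  1.88 -0.    1.01 -2.25]
```

```bash
python3 -m pendant '[[0,0,0,0,0,0.12,0.015],[0,0,0,0,0,0.12,0.015],[0,0,0,0,0,0.12,0.015],[0,0,0,0,0,0.12,0.015],[0,0,0,0,0,0.12,0.015]]' 45
python3 -m pendant '[[0,0,0,0,0,0.12,0.015],[0,0,0,0,0,0.015,0.015],[0,0,0,0,0,0,0.015]]'
python3 st.py; python3 - <<'E'
from h import *
for n in('top','side'): shot(n,n+'5')
p=cv2.imread('pics/side5.png')[120:280,200:400]; cv2.imwrite('pics/c10.png',cv2.resize(p,None,fx=4,fy=3.7,interpolation=cv2.INTER_CUBIC))
p=cv2.imread('pics/top5.png')[160:270,250:390]; cv2.imwrite('pics/c11.png',cv2.resize(p,None,fx=5,fy=5,interpolation=cv2.INTER_CUBIC))
E
```

```text
time_s: 9.92
tcp_pos: [0.4672, 0.0948, 0.1066]
tool_rot: [-1.347, -0.963, 0.964]
ft_force: [0.2, 0.0, -2.7]
width: 0.0237
time_s: 10.17
tcp_pos: [0.4673, 0.0949, 0.1067]
tool_rot: [-1.298, -1.058, 1.059]
ft_force: [-0.6, -0.2, -3.2]
width: 0.0233
t 10.17 tcp [467.3  94.9 106.7] jaw yaw 168.39 approach [-0. -0. -1.] F [-0.6 -0.2 -3.2] w 23.3 j [-0.03  0.26  1.88 -0.    1.01 -2.97]
```

View pics/c10.png

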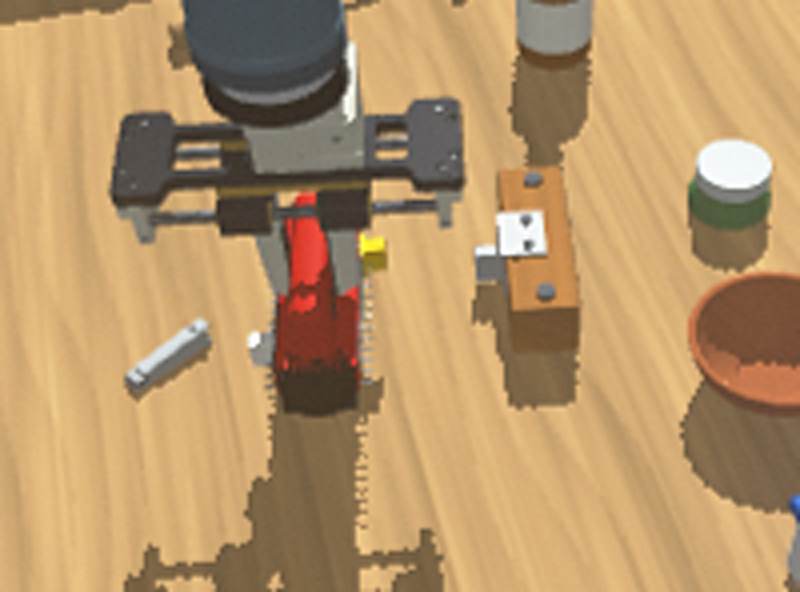

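View pics/c11.png

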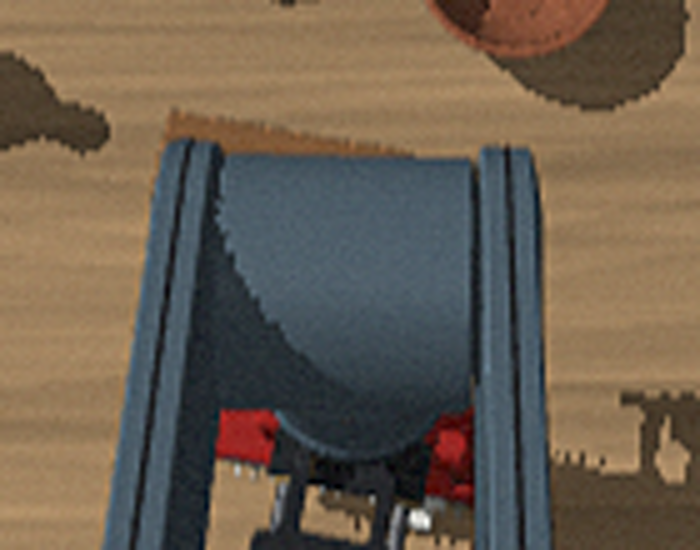

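White tab (262,347) sits towards the nose, and yellow now faces the block. Lowering at the standoff position, then checking that the brush is still level.

```bash
python3 -m pendant '[[0.009,-0.004,-0.02,0,0,0.009,0.015],[0.0086,-0.003,-0.02,0,0,0,0.015],[0,0,-0.01,0,0,0,0.015],[0,0,0,0,0,0,0.015],[0,0,0,0,0,0,0.015]]' 45
python3 st.py; python3 - <<'E'
from h import *
shot('side','side6')
z=np.load('side6.npz');C=cloud('side',z['d'])*1000;p=z['p'].astype(int)
b=np.array([484.9,88]);f=np.array([-.1925,-.9813]);l=np.array([.9813,-.1925])
Q=C[...,:2]-b;X=Q@f;Y=Q@l;Z=C[...,2]
red=(p[...,0]>60)&(p[...,0]>2.2*p[...,1])&(p[...,0]>2.2*p[...,2])&(abs(X)<120)&(abs(Y)<40)
for a,c,y0,y1,h in[(20,35,14,24,0),(35,50,14,24,0),(50,65,-24,24,0),(65,80,-24,24,0),(-55,-40,-8,8,1),(-20,0,-8,8,1),(20,35,-8,8,1),(35,50,-8,8,1)]:
    m=red&(X>a)&(X<c)&(Y>y0)&(Y<y1)&((Z>50) if h else (Z>24)&(Z<45)); print(a,c,h,m.sum(),np.median(Z[m]).round(1) if m.any() else '')
m=red&(X>40)&(X<75)&(Z>26)&(Z<42);print('slab Y',np.percentile(Y[m],[1,99]).round(1))
wt=(p.min(-1)>130)&(Y<-20)&(Y>-50)&(abs(X)<70)&(Z>8)&(Z<42)
print('white',wt.sum(),[np.percentile(a[wt],[2,50,98]).round(1) for a in(X,Y,Z)])
ye=(p[...,0]>150)&(p[...,2]<90)&(p[...,1]>120)&(abs(X)<80)&(Y>15)&(Y<55)
print('yel',ye.sum(),[np.percentile(a[ye],[2,50,98]).round(1) for a in(X,Y,Z)])
p=cv2.imread('pics/side6.png')[120:280,200:400]; cv2.imwrite('pics/c12.png',cv2.resize(p,None,fx=4,fy=3.7,interpolation=cv2.INTER_CUBIC))
E
```

```text
time_s: 10.68
tcp_pos: [0.484, 0.0882, 0.0562]
tool_rot: [-1.292, -1.064, 1.067]
ft_force: [0.4, -0.8, -2.0]
width: 0.0237
t 10.68 tcp [484.   88.2  56.2] jaw yaw 168.96 approach [-0.003  0.    -1.   ] F [ 0.4 -0.8 -2. ] w 23.7 j [-0.05  0.36  1.89  0.    0.9  -3.  ]
20 35 0 19 31.8
35 50 0 18 31.9
50 65 0 33 36.8
65 80 0 0 
-55 -40 1 15 75.4
-20 0 1 44 75.3
20 35 1 32 75.4
35 50 1 36 75.4
slab Y [-22.2  25. ]
white 42 [array([-1.7, 38.9, 41.7]), array([-38.7, -32.1, -27. ]), array([11.5, 28.8, 33.4])]
yel 39 [array([-54.6, -38.4,  74.5]), array([26.5, 36.2, 42.6]), array([ -1.6,  30. , 137.6])]
```

View pics/c12.png

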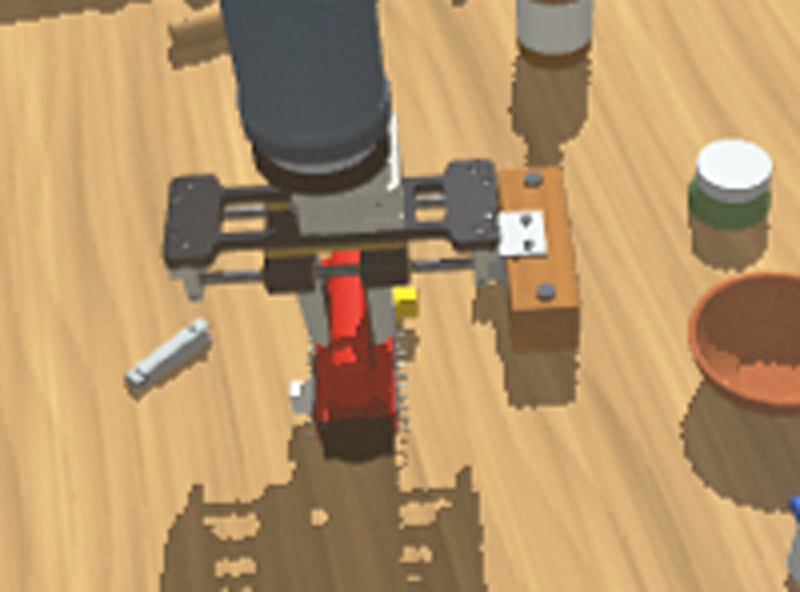

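Brush is level (handle top 75.4 mm at both ends) and the white tab is at about +38, i.e. home. Moving in.

```bash
python3 -m pendant '[[0.012,-0.0024,0,0,0,0,0.015],[0.012,-0.0024,0,0,0,0,0.015],[0.012,-0.0024,0,0,0,0,0.015],[0.012,-0.0024,0,0,0,0,0.015],[0,0,0,0,0,0,0.015]]' 45
python3 -m pendant '[[0,0,0,0,0,0,0.015]]'
python3 st.py; python3 - <<'E'
from h import *
shot('side','side7')
p=cv2.imread('pics/side7.png')[120:240,250:410]; cv2.imwrite('pics/c13.png',cv2.resize(p,None,fx=5,fy=5,interpolation=cv2.INTER_CUBIC))
z=np.load('side7.npz');C=cloud('side',z['d'])*1000;p=z['p'].astype(int)
Q=C[...,:2]-np.array([597.4,142.3]);X=Q@[.9813,-.1925];Y=Q@[.1925,.9813];Z=C[...,2]
ye=(p[...,0]>150)&(p[...,2]<90)&(p[...,1]>120)&(X>-60)&(X<5)&(abs(Y)<80)&(Z>8)&(Z<45)
print('yel',ye.sum(),[np.percentile(a[ye],[2,50,98]).round(1) for a in(X,Y,Z)])
E
```

```text
time_s: 11.15
tcp_pos: [0.5361, 0.078, 0.0583]
tool_rot: [-1.298, -1.07, 1.064]
ft_force: [-0.2, 0.4, -2.1]
width: 0.0233
time_s: 11.23
tcp_pos: [0.5334, 0.0785, 0.0575]
tool_rot: [-1.295, -1.067, 1.066]
ft_force: [-0.7, 0.2, -2.3]
width: 0.0235
t 11.23 tcp [533.4  78.5  57.5] jaw yaw 169.0 approach [ 0.001 -0.    -1.   ] F [-0.7  0.2 -2.3] w 23.5 j [-0.06  0.42  1.78  0.    0.94 -3.01]
yel 13 [array([-17.6, -14.7,  -9.5]), array([-35.9, -31.2, -25.5]), array([30.8, 33.6, 35.1])]
```

View pics/c13.png

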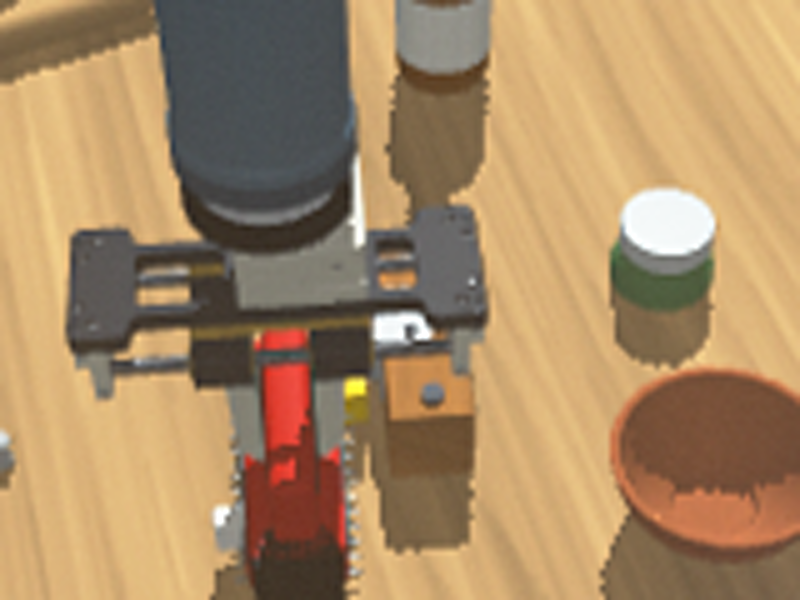

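Yellow tab's outer edge is 10 mm from the face, overlapping the finger, and starts on the correct side (y ≈ −31). Drawing it past.

```bash
python3 -m pendant '[[0.0018,0.0098,0,0,0,0,0.015],[0.0018,0.0098,0,0,0,0,0.015],[0.0018,0.0098,0,0,0,0,0.015],[0.0018,0.0098,0,0,0,0,0.015],[0.0018,0.0098,0,0,0,0,0.015]]' 45
python3 -m pendant '[[0.0019,0.0098,0,0,0,0,0.015],[0.0019,0.0098,0,0,0,0,0.015],[0.0019,0.0098,0,0,0,0,0.015],[0.0019,0.0098,0,0,0,0,0.015]]' 
python3 -m pendant '[[0,0,0,0,0,0,0.015]]' 
python3 st.py
python3 - <<'E'
from h import *
shot('side','side8')
p=cv2.imread('pics/side8.png')[120:240,250:410]; cv2.imwrite('pics/c14.png',cv2.resize(p,None,fx=5,fy=5,interpolation=cv2.INTER_CUBIC))
E
```

```text
time_s: 11.7
tcp_pos: [0.5419, 0.1287, 0.0567]
tool_rot: [-1.293, -1.067, 1.068]
ft_force: [-1.0, -2.2, -0.8]
width: 0.0239
time_s: 12.03
tcp_pos: [0.5496, 0.1677, 0.0565]
tool_rot: [-1.293, -1.067, 1.067]
ft_force: [-1.7, -1.5, -1.7]
width: 0.0236
time_s: 12.12
tcp_pos: [0.55, 0.1688, 0.0566]
tool_rot: [-1.293, -1.069, 1.067]
ft_force: [0.6, 0.6, -2.6]
width: 0.0236
t 12.12 tcp [550.  168.8  56.6] jaw yaw 169.1 approach [ 0.     0.001 -1.   ] F [ 0.6  0.6 -2.6] w 23.6 j [ 0.1   0.47  1.69  0.    0.98 -2.85]
```

View pics/c14.png

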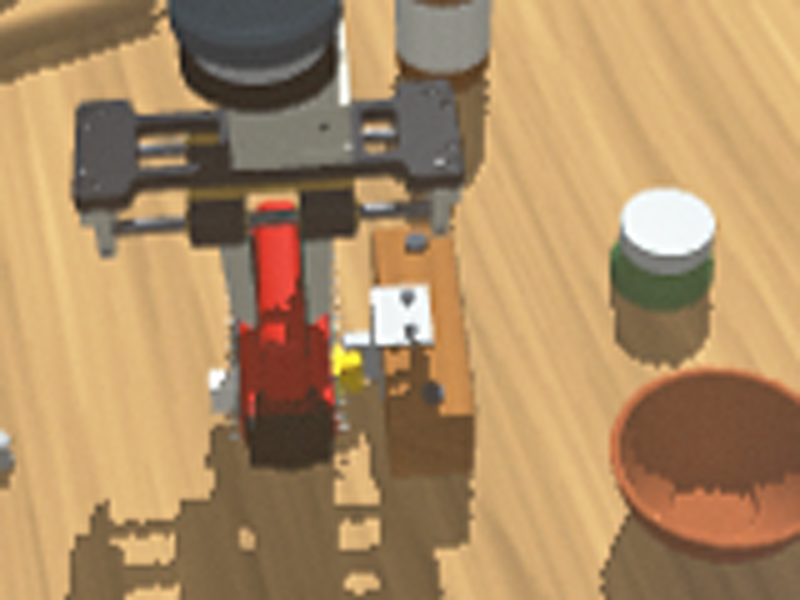

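```bash
python3 -m pendant '[[0.0006,0.003,0,0,0,0,0.015],[0.0004,0.002,0,0,0,0,0.015]]' 45
python3 -m pendant '[[0.0004,0.002,0,0,0,0,0.015]]'
python3 -m pendant '[[0.0004,0.002,0,0,0,0,0.015]]'
python3 -m pendant '[[0.0002,0.001,0,0,0,0,0.015]]'
```

```text
time_s: 12.33
tcp_pos: [0.5506, 0.1715, 0.0565]
tool_rot: [-1.294, -1.066, 1.067]
ft_force: [-0.6, -1.5, -2.5]
width: 0.0239
time_s: 12.42
tcp_pos: [0.551, 0.1733, 0.0565]
tool_rot: [-1.294, -1.066, 1.067]
ft_force: [-1.0, -1.3, -2.6]
width: 0.0238
time_s: 12.5
tcp_pos: [0.5514, 0.1753, 0.0565]
tool_rot: [-1.294, -1.066, 1.067]
ft_force: [0.2, -1.6, -2.9]
width: 0.0235
time_s: 12.58
tcp_pos: [0.5516, 0.1765, 0.0566]
tool_rot: [-1.294, -1.066, 1.067]
ft_force: [-0.7, -1.1, -2.9]
width: 0.0238
```

```bash
python3 -m pendant '[[0.0003,0.0015,0,0,0,0,0.015]]' 45
python3 -m pendant '[[0.0003,0.0015,0,0,0,0,0.015]]'
python3 -m pendant '[[0.0003,0.0015,0,0,0,0,0.015]]'
```

```text
time_s: 12.67
tcp_pos: [0.5518, 0.1775, 0.0565]
tool_rot: [-1.294, -1.066, 1.068]
ft_force: [-0.4, -7.9, -3.6]
width: 0.0238
time_s: 12.75
tcp_pos: [0.5519, 0.1779, 0.0564]
tool_rot: [-1.295, -1.065, 1.07]
ft_force: [-1.4, -10.9, -3.4]
width: 0.0236
time_s: 12.83
tcp_pos: [0.5521, 0.1783, 0.0563]
tool_rot: [-1.296, -1.064, 1.071]
ft_force: [-1.3, -15.3, -2.4]
width: 0.0239
```

Force rose to 15 N at y ≈ +26, so the yellow slide is at its stop. Retracting, lifting, and carrying to the tray.

```bash
python3 -m pendant '[[-0.001,-0.006,0,0,0,0,0.015],[-0.015,0.003,0,0,0,0,0.015],[-0.02,0.004,0,0,0,0,0.015],[-0.02,0.004,0.025,0,0,0,0.015],[-0.02,0.004,0.03,0,0,0,0.015]]' 45
python3 -m pendant '[[0,-0.015,0.01,0,0,0,0.015],[0,-0.03,0,0,0,-0.06,0.015],[0,-0.0335,0,0,0,-0.076,0.015],[0,-0.0335,0,0,0,-0.076,0.015],[0,-0.0335,0,0,0,-0.076,0.015]]' 45
python3 -m pendant '[[0.003,-0.0335,0,0,0,-0.076,0.015],[0.003,-0.0335,0,0,0,-0.076,0.015],[0.003,-0.0335,0,0,0,-0.076,0.015],[0.003,-0.0335,0,0,0,-0.076,0.015],[0.003,-0.0335,0,0,0,-0.076,0.015]]' 45
python3 -m pendant '[[0.003,-0.0335,0,0,0,-0.076,0.015],[0.003,-0.0335,0,0,0,-0.076,0.015],[0.003,-0.0335,0,0,0,-0.076,0.015],[0.003,-0.0335,0,0,0,-0.076,0.015],[0.003,-0.0335,0,0,0,-0.076,0.015]]' 45
python3 st.py
```

```text
time_s: 13.25
tcp_pos: [0.4739, 0.1901, 0.1101]
tool_rot: [-1.29, -1.062, 1.069]
ft_force: [0.8, 0.7, -2.4]
width: 0.0243
time_s: 13.67
tcp_pos: [0.4768, 0.0439, 0.1223]
tool_rot: [-1.4, -0.849, 0.845]
ft_force: [0.5, 0.1, -2.5]
width: 0.024
time_s: 14.08
tcp_pos: [0.4919, -0.1244, 0.1221]
tool_rot: [-1.499, -0.555, 0.552]
ft_force: [1.0, 0.2, -2.0]
width: 0.0239
time_s: 14.5
tcp_pos: [0.5069, -0.292, 0.122]
tool_rot: [-1.556, -0.258, 0.256]
ft_force: [1.2, -0.8, -2.1]
width: 0.0237
t 14.5 tcp [ 506.9 -292.   122. ] jaw yaw 108.74 approach [ 0.001  0.    -1.   ] F [ 1.2 -0.8 -2.1] w 23.7 j [-0.71  0.41  1.6   0.    1.13 -2.61]
```

Remaining: +4.6, −51 mm, −9.4° (−0.164 rad). Then I'll check over the tray.

```bash
python3 -m pendant '[[0.0023,-0.0255,0,0,0,-0.082,0.015],[0.0023,-0.0255,0,0,0,-0.082,0.015],[0,0,-0.02,0,0,0,0.015],[0,0,0,0,0,0,0.015],[0,0,0,0,0,0,0.015]]' 45
python3 st.py; python3 - <<'E'
from h import *
for n in('top','side'): shot(n,n+'9')
p=cv2.imread('pics/top9.png')[160:300,400:560]; cv2.imwrite('pics/c15.png',cv2.resize(p,None,fx=4,fy=4,interpolation=cv2.INTER_CUBIC))
p=cv2.imread('pics/side9.png')[200:400,240:480]; cv2.imwrite('pics/c16.png',cv2.resize(p,None,fx=3,fy=3,interpolation=cv2.INTER_CUBIC))
E
```

```text
time_s: 14.92
tcp_pos: [0.5103, -0.3403, 0.1005]
tool_rot: [-1.563, -0.13, 0.133]
ft_force: [0.9, 0.4, -1.8]
width: 0.0239
t 14.92 tcp [ 510.3 -340.3  100.5] jaw yaw 99.57 approach [-0.002  0.003 -1.   ] F [ 0.9  0.4 -1.8] w 23.9 j [-0.77  0.48  1.54  0.    1.12 -2.51]
```

View pics/c15.png

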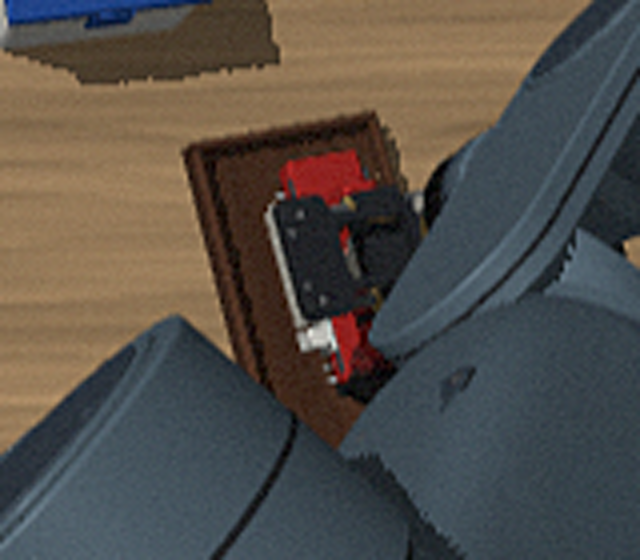

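View pics/c16.png

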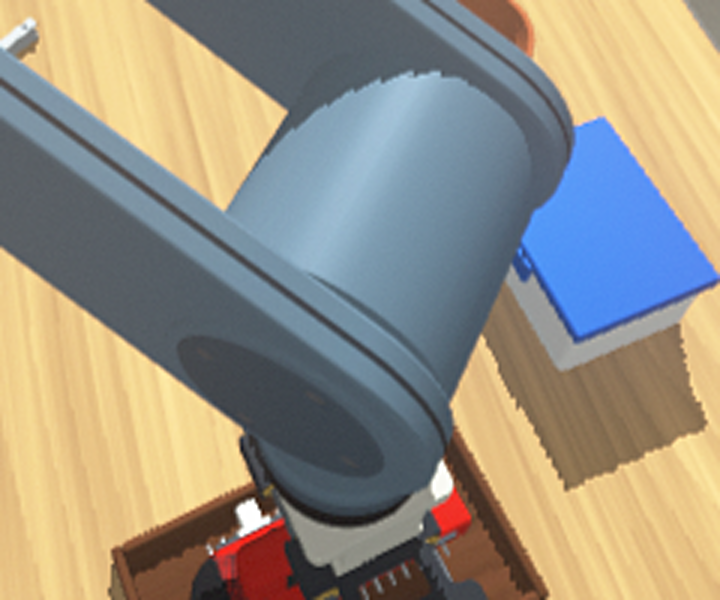

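```bash
python3 -m pendant '[[0.001,-0.0025,-0.015,0,0,-0.004,0.015],[0,0,-0.012,0,0,0,0.015],[0,0,-0.008,0,0,0,0.015],[0,0,-0.003,0,0,0,0.015],[0,0,0,0,0,0,0.015]]' 45
python3 -m pendant '[[0,0,-0.001,0,0,0,0.015],[0,0,0,0,0,0,0.015]]'
python3 st.py
```

```text
time_s: 15.43
tcp_pos: [0.5117, -0.3429, 0.0627]
tool_rot: [-1.565, -0.128, 0.13]
ft_force: [-0.2, 0.2, -2.9]
width: 0.0241
time_s: 15.6
tcp_pos: [0.5124, -0.344, 0.0631]
tool_rot: [-1.567, -0.129, 0.128]
ft_force: [-0.3, 0.1, -1.7]
width: 0.0239
t 15.6 tcp [ 512.4 -344.    63.1] jaw yaw 99.36 approach [ 0.001 -0.    -1.   ] F [-0.3  0.1 -1.7] w 23.9 j [-0.77  0.53  1.57  0.    1.04 -2.51]
```

```bash
python3 -m pendant '[[0,0,-0.0015,0,0,0,0.015],[0,0,-0.0015,0,0,0,0.015],[0,0,0,0,0,0,0.015]]' 45
python3 -m pendant '[[0,0,-0.001,0,0,0,0.015],[0,0,0,0,0,0,0.015]]'
python3 -m pendant '[[0,0,-0.001,0,0,0,0.015],[0,0,0,0,0,0,0.015]]'
```

```text
time_s: 15.85
tcp_pos: [0.5121, -0.3439, 0.0596]
tool_rot: [-1.567, -0.128, 0.128]
ft_force: [0.2, -0.4, -1.7]
width: 0.0237
time_s: 16.02
tcp_pos: [0.5122, -0.3439, 0.0586]
tool_rot: [-1.567, -0.128, 0.128]
ft_force: [-0.8, 0.3, -1.4]
width: 0.0236
time_s: 16.18
tcp_pos: [0.5122, -0.344, 0.0585]
tool_rot: [-1.567, -0.128, 0.128]
ft_force: [-2.0, 1.1, 4.4]
width: 0.0239
```

Contact (Fz rose by 6 N at 58.5 mm, exactly floor height). Releasing gently.

```bash
python3 -m pendant '[[0,0,0,0,0,0,0.03],[0,0,0,0,0,0,0.04],[0,0,0,0,0,0,0.06],[0,0,0,0,0,0,0.07],[0,0,0,0,0,0,0.07]]' 
python3 -m pendant '[[0,0,0,0,0,0,0.07],[0,0,0,0,0,0,0.07],[0,0,0.01,0,0,0,0.07],[0,0,0.02,0,0,0,0.07],[0,0,0.03,0,0,0,0.07]]' 
python3 -m pendant '[[0,0,0.03,0,0,0,0.07],[0,0,0.03,0,0,0,0.07],[-0.02,0.03,0.02,0,0,0,0.07],[-0.02,0.035,0,0,0,0,0.07],[-0.02,0.035,0,0,0,0,0.07]]'
python3 -m pendant '[[-0.02,0.035,0,0,0,0,0.07],[-0.02,0.035,0,0,0,0,0.07],[-0.02,0.035,0,0,0,0,0.07],[-0.01,0.035,0,0,0,0,0.07],[0,0.035,0,0,0,0,0.07]]'
python3 -m pendant '[[0,0.035,0,0,0,0,0.07],[0,0.035,0,0,0,0,0.07],[0,0.035,0,0,0,0,0.07],[0,0.035,0,0,0,0,0.07],[0,0.035,0,0,0,0,0.07]]'
python3 st.py; python3 - <<'E'
from h import *
for n in('top','side'): shot(n,n+'10')
p=cv2.imread('pics/top10.png')[170:300,410:550]; cv2.imwrite('pics/c17.png',cv2.resize(p,None,fx=4.5,fy=4.5,interpolation=cv2.INTER_CUBIC))
z=np.load('top10.npz');C=cloud('top',z['d'])*1000;p=z['p'].astype(int)
a=np.radians(9.3);Q=C[...,:2]-np.array([511.5,-343]);X=Q@[np.cos(a),np.sin(a)];Y=Q@[-np.sin(a),np.cos(a)];Z=C[...,2]
m=(abs(X)<105)&(abs(Y)<55)&(Z>70)&(Z<90);print('handle',m.sum(),rect(np.c_[X[m],Y[m]]/1000),Z[m].min(),Z[m].max())
m=(abs(X)<105)&(abs(Y)<27)&(Z>25);print('slab X',np.percentile(X[m],[.5,99.5]),'Z',[np.median(Z[m&(abs(X-x)<6)&(abs(Y)<24)&(Z<60)]).round(1) for x in(-70,70)])
wt=(p.min(-1)>120)&(abs(X)<80)&(abs(Y)<50)&(abs(Y)>26)&(Z>15)&(Z<45);print('white',wt.sum(),[np.percentile(v[wt],[5,50,95]).round(1) for v in(X,Y,Z)])
ye=(p[...,0]>120)&(p[...,2]<90)&(p[...,1]>100)&(abs(X)<80)&(abs(Y)<50);print('yel',ye.sum(),[np.percentile(v[ye],[5,50,95]).round(1) for v in(X,Y,Z)])
E
```

```text
time_s: 16.6
tcp_pos: [0.5122, -0.3439, 0.0576]
tool_rot: [-1.567, -0.128, 0.128]
ft_force: [-0.4, 0.0, 0.2]
width: 0.0518
time_s: 17.02
tcp_pos: [0.5107, -0.3426, 0.1162]
tool_rot: [-1.563, -0.125, 0.131]
ft_force: [0.5, 0.2, 0.2]
width: 0.0697
time_s: 17.43
tcp_pos: [0.4522, -0.2439, 0.1999]
tool_rot: [-1.57, -0.13, 0.125]
ft_force: [-0.1, 0.6, 0.4]
width: 0.0699
time_s: 17.85
tcp_pos: [0.3798, -0.0672, 0.1983]
tool_rot: [-1.567, -0.127, 0.127]
ft_force: [1.3, -0.8, -0.2]
width: 0.07
time_s: 18.27
tcp_pos: [0.3819, 0.1078, 0.1987]
tool_rot: [-1.567, -0.13, 0.127]
ft_force: [0.7, -0.5, -0.1]
width: 0.0701
t 18.27 tcp [381.9 107.8 198.7] jaw yaw 99.34 approach [ 0.002 -0.    -1.   ] F [ 0.7 -0.5 -0.1] w 70.1 j [-0.01  0.    1.92 -0.    1.21 -1.74]
handle 403 (array([ 0.6, -1.9]), array([109. ,  27.3]), 0.04) 70.02857322904154 84.61607394159554
slab X [-81.58108393  82.37864479] Z [np.float64(35.2), np.float64(35.0)]
white 39 [array([-40.3, -33.9, -12.8]), array([26.5, 31.5, 38.7]), array([20.5, 33.2, 36.6])]Traceback (most recent call last):
  File "<stdin>", line 9, in <module>
    return _quantile_unchecked(
        a, q, axis, out, overwrite_input, method, keepdims, weights)
    return _ureduce(a,
                    func=_quantile_ureduce_func,
    ...<5 lines>...
                    overwrite_input=overwrite_input,
                    method=method)
    r = func(a, **kwargs)
    result = _quantile(arr,
                       quantiles=q,
    ...<2 lines>...
                       out=out,
                       weights=wgt)
    slices_having_nans = np.isnan(arr[-1, ...])
                                  ~~~^^^^^^^^^
IndexError: index -1 is out of bounds for axis 0 with size 0
```

View pics/c17.png

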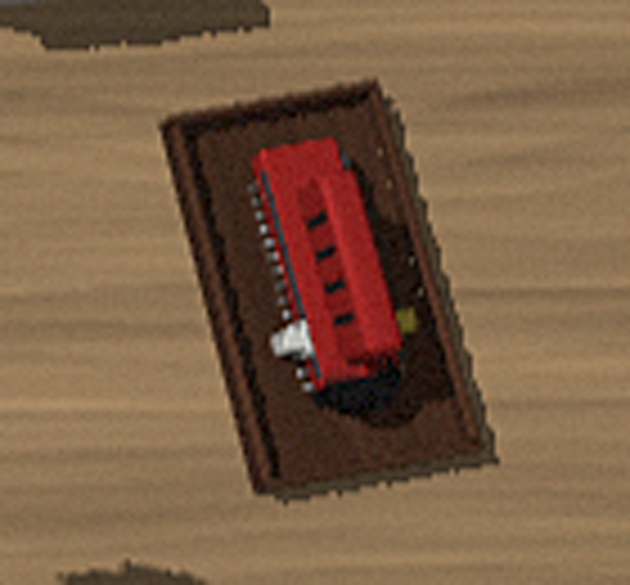

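View pics/top10.png

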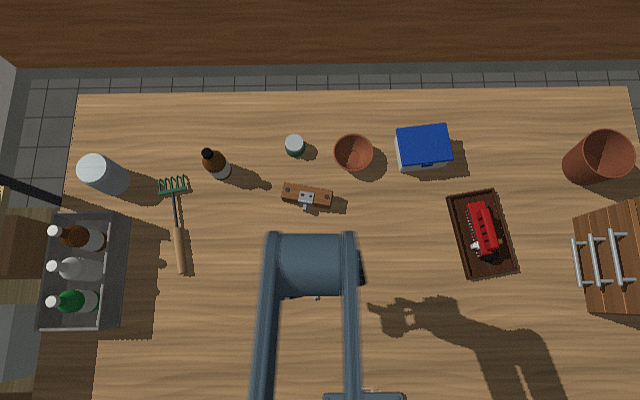

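```bash
python3 - <<'E'
from h import *
a=np.radians(9.3)
for u,v in[(397,309),(416,309),(406,320),(400,332),(418,330)]:
    P=wz('top',410+(u+.5)/4.5-.5,170+(v+.5)/4.5-.5,.035)[:2]*1000-[511.5,-343]
    print(P@[np.cos(a),np.sin(a)],P@[-np.sin(a),np.cos(a)])
E
```

```text
-28.196870436802417 -33.57335627036451
-30.20475921697117 -44.828375562499296
-35.593852791955534 -37.04978202902247
-41.97183759005018 -31.48921553146023
-42.701259555985025 -42.45634529651827
```

Yellow spans −29…−42, so its centre is at about −35.5 with the nose at −X. It's home, and bystanders are unchanged. Handing in.

```bash
python3 -c "
from plant import robot
print(robot.hand_in())"
```

```text
the job is handed in; nothing more can be done
None
```

Both stripper slides were pushed to their stops with the bracket's finger, white side first and then yellow after a half turn. The brush was then lowered into the tray until it touched and released, and the job was handed in at about 18 s.

- **Slides:** the push force rose to 13 N (white) and 15 N (yellow) at the expected end positions. In the last picture the tabs measure about 34 mm (white) and 35.5 mm (yellow) towards the nose, against 35 mm for fully home.
- **Brush in the tray:** it lies within about 2 mm of the tray's middle and is parallel to it. It is flat and right way up, with slab tops at 35.0 and 35.2 mm at the two ends.
- **Everything else:** by eye, the bowl, tub, bottle, jar and rake are where they were in the last top view. The arm hides most of the clipper there; it was last fully in view during the turn, lying undisturbed, and nothing went near it afterwards.

**Checks that disagreed:** the white tab measured about 8 mm nearer the nose than its joint-0 position before the first pull, but this made no difference to the result. My automatic colour search for the yellow tab in the last picture found nothing because it was in shadow, so I read its position by eye from an enlarged crop.

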